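# Index the drill-guide turret to its largest bushing

### The arm

A 7-joint arm with a two-finger parallel gripper is mounted at the origin on the work surface. World frame = base frame: x ahead of the robot, y to its left, z up, the work surface at z = 0. Lengths are in m, angles in degrees, forces in N, time in s.
With the tool pointing down it reaches from about 0.425 to 0.875 m from the base axis. Payload 4.7 kg.
Tool frame: the origin (TCP) lies on the centre line of the jaws, within the pads' length; the fingertips stand 8 mm ahead of it and the grasp point (between the pads) lies 11 mm behind it; z points along the fingers, y is the direction in which the jaws open and shut (so a half turn about z gives the same grasp; the last joint's range is limited). The gripper opens to 87 mm and grips with 3 to 60 N. Pads are 19 mm wide; open, the fingers measure 117 mm over their backs; the gripper's body (75 mm by 190 mm) begins 51 mm behind the grasp point.
Start: joints at [-70.64, 18.392, -4.016, 83.108, 1.295, 78.541, -3.26], TCP at [0.207, 0.616, 0.231] pointing down, gripper open.
Joint ranges: [-163.93, 163.93], [-17.29, 119.83], [-79.2, 71.16], [3.27, 140.29], [-89.18, 269.18], [5.43, 117.66], [-154.24, 154.24]. Speed limits (degrees/s): [147.25, 147.25, 180, 180, 180, 180, 180].

### API

Orientations are given as [roll, pitch, yaw] about the fixed x, y, z axes, in that order (R = Rz(yaw) Ry(pitch) Rx(roll)).
In Python, from cell import env gives the robot as it stands. The module is installed in compiled form; this text tells all that it offers.
- The arm moves only by the tool move_arm, never from a script. Its argument "steps" is a list of rows, each a list of 2 entries, a list of its own where there are three numbers: the shift along the tool's x, y, z in m, then the turn about the tool's z in rad. A call has 1 to 20 rows; each row is the pose to reach, as a shift and turn from the pose commanded when the call began, along the tool's axes at that moment; what a row does not reach only later rows make up. A row lasts 1/8 s, in which the tool goes at most 62.5 mm and 10.7 degrees, less where a joint would pass 70% of its speed; a pose out of reach is approached as far as the arm can. A call with a gripper value outside its range is refused whole. "hand" is the closure, from -1 (fully open) to 1 (shut), set as the call begins (left out, the last holds). The fingers move at their own pace and stop on an object; "squeeze" is the grip in N (left out, the last holds). Time passes only in rows, so rows that repeat a pose let the fingers close. It gives the time, the measured TCP pose, the force and the opening at its end, in the units of the state.
- env.get_obs(): the state, without advancing time (a new reading comes with each control period).
- env.read_camera(name): name is "side" or "top" or "wrist"; returns (picture, depth): 384x512x3 uint8, red, green, blue; 384x512 float32, m along the optical axis (not along the pixel's ray), 0 where there is no reading.
- env.calibration(name): a dict with "intrinsics" (3x3 intrinsics, pixels), "position" and "orientation" of the camera in the world; the wrist camera has in their place "mount" (4x4, takes a point from camera to tool coordinates, whose origin is the TCP and whose axes are the flange's). Camera axes: x right, y up, looking along -z (the intrinsics and any distortion apply to the point x, -y, -z); pixel columns grow to the right and rows downward; lengths in m; the calibration is good to about 2 mm. A picture is of the moment at which its call begins: read the wrist's pose just before it. calibration takes no time and is no camera call.
- env.sign_off(): hands the job in, once; it reports no verdict.
Trained networks look in the newest picture that a camera, given by its name, has taken for a name from the list of things; names that differ only in an ending like _2 or _b are one class to them, and where a whole thing is asked for, a point or a joint stands for the part that bears it (a point fixed in the world has none). Each returns a list of dicts, best first, with "conf" (0 to 1); they miss things now and then, are a little off and sometimes report something else, mostly with a low value. They report only what shows in the picture. A call takes as long as a camera call.
- env.cut_out(camera, query): "region" (384x512 bool, what is visible of it) and "uv" ([column, row] in pixels, amid what is visible of it).
The state is a dict: "time_s": time; "qpos": joint angles; "joint_velocities": joint speeds; "effort": joint torques, N m; "tool_pos": TCP position; "tool_rot": TCP orientation; "force": force on the tool from outside, world axes, zero at the start; "wrist_torque": the same for the moment, N m; "grip_width": finger opening in m.
Only numpy, scipy, OpenCV 4.12 (cv2) and the standard library are available. Lean on these libraries where they do the work, as an engineer would, in place of code of your own. Each camera call takes 0.05 s, during which the arm holds its last target. There are 200 camera calls.

### The job

Step the round turret of the drilling fixture around by pushing its upright tabs with a fingertip until the bushing with the largest hole is lined up with the fixed pointer over the wooden strip, then take the hand away. Only push: do not pinch a tab between the fingers or lift the turret off its seat, and leave the loose things around it where they are.

Things in the scene. Friction and masses are not known exactly. Their poses are not given: they have to be found in the camera images.
- fixture: Blue drilling fixture fixed to the bench: base plate 250 x 230 x 12 mm. Origin: on the vertical turret axis, at bench level. Its x axis points from the turret axis to the pointer. A wooden strip (44 mm wide, top 36 mm above the bench) is clamped on it under the turret, towards the pointer. Apart from the turret nothing of it is higher than 48 mm, and the tabs pass clear.
- turret (a joint): Turret angle, rad, counter-clockwise from above: from the fixture's x axis (pointer) to the largest bushing. 0 or any multiple of 2 pi: largest bushing at the pointer. Starts 0.9 to 5.38. Turns endlessly either way, without clicks; a stiff bearing (0.12 N m, 1 to 2 N at a tab) stops it at once and it stays where left. Aluminium disc, 156 mm across, top at 64 mm; hub 48 mm across, top at 82 mm.
- sleeve (a joint): How far the turret has been lifted off its seat up the spindle, in m; 0 = seated (its own weight, about 0.65 kg, holds it down). It must stay seated.
- big_bushing (a point): Centre of the largest bushing (hole 30 mm) on the turret's top face, 58 mm from the axis, 64 mm above the bench; turns with the turret. The other four dark bushings, with black holes of 6, 10, 14 and 18 mm, follow counter-clockwise from above at 72 degree steps, at the same radius.
- big_tab (a point): Middle of the top edge of the tab outside the largest bushing, 87 mm from the axis, 100 mm above the bench; turns with the turret. All five tabs are alike, upright on the rim, one in line with each bushing (every 72 degrees): 10 mm thick along the rim, reaching from 74 to 100 mm from the axis and from 50 to 100 mm above the bench.
- drill_spot (a point): Where the chosen bushing's centre belongs: fixed point 58 mm from the turret axis towards the pointer, 64 mm above the bench.
- pointer_tip (a point): Point of the fixed dark steel pointer, which lies on the outer end of the wooden strip and points at the turret: 106 mm from the turret axis, 48 mm above the bench.
- tabs_cw: The clockwise-looking (from above) halves of all five tabs, each 5 mm thick. Origin on the turret axis at bench level, x axis towards the largest bushing. Pushing on these faces turns the turret counter-clockwise.
- tabs_ccw: The counter-clockwise-looking halves of all five tabs, each 5 mm thick; origin and axes as for tabs_cw. Pushing on these faces turns the turret clockwise.
- spare_bushing: Loose steel ring, 28 mm across, 16 mm high, on a corner of the fixture's base plate; origin under its centre. To be left alone.
- chuck_key: Loose steel T-shaped key, 47 x 45 x 10 mm, on a corner of the fixture's base plate; origin at its underside. To be left alone.
- bit_block: Loose wooden block 50 x 90 x 35 mm with upright drill bits to 89 mm high, beside the fixture; origin under its centre. To be left alone.
- spool: Loose cardboard spool 56 mm across, 60 mm high, upright beside the fixture; origin under its centre. To be left alone.
- glue: Yellow glue bottle 52 mm across, 130 mm high, upright on the left; origin under its centre. To be left alone.
- screwdriver: Screwdriver lying on the right; origin at its underside. To be left alone.
- hammer: Hammer lying on the right; origin at its underside. To be left alone.
- cup: White cup 74 mm across, 90 mm high, on the left; origin under its centre. To be left alone.

How it is judged (in metres and radians):
At the end, for the whole second after the job is handed in: The centre of the largest bushing is within 6 mm (about 6 degrees of turn) of its place at the pointer, and the turret is still and seated (lifted less than 3 mm) (horizontal distance between big_bushing and drill_spot below 0.006 m and velocity of joint turret between -0.02 and 0.02 rad/s and value of joint sleeve below 0.003 m); the robot touches nothing.
It fails at once if the turret is lifted more than 6 mm off its seat (value of joint sleeve above 0.006 m).
It fails at once if a tab is pinched: the fingers press on both halves of the tabs at once, with more than 8 N on each (contact force between the fingers and tabs_cw above 8 N and contact force between the fingers and tabs_ccw above 8 N).
It fails at once if a loose thing nearby is moved more than 20 mm (distance of any of spare_bushing, chuck_key, bit_block, spool, glue, screwdriver, hammer, cup from where it was at the start of the episode above 0.02 m).
It also fails if it takes over 72 s, if anything falls off the work surface, if the arm or the gripper's body presses on something with over 40 N, if the wrist force passes 120 N, or if a joint passes its speed limit or range.

## Working session

There is one attempt and no reset: what is moved stays moved. The work goes in short steps, Python scripts to look and compute and a tool call to move; the robot and the scene stay as the last step left them, time stands still between calls to the robot, and variables do not carry over. Pictures are saved under pics/ and viewed, about 8 in all and at most 12, crops included, and the job is handed in when it is done.

Besides the shell and the picture viewer there is one more tool, called after "Call:" by a JSON object that holds its "op" and its "data", one argument or row to a line. move_arm: Moves the arm, as the interface text tells. Its arguments: {"type":"object","properties":{"steps":{"type":"array"},"hand":{"type":"number"},"squeeze":{"type":"number"}},"required":["steps"]}

```bash
mkdir -p pics; cat > h.py <<'E'
import numpy as np, cv2
from cell import env
from scipy.spatial.transform import Rotation as R
def cam(name):
    c=env.calibration(name); return c
def Rm(o):
    o=np.array(o,float)
    if o.shape==(3,3): return o
    return R.from_euler('xyz',o,degrees=True).as_matrix()
def pose(name,obs=None):
    c=env.calibration(name); K=np.array(c['intrinsics'])
    if 'mount' in c:
        o=obs or env.get_obs(); T=np.eye(4);T[:3,:3]=Rm(o['tool_rot']);T[:3,3]=o['tool_pos'];T=T@np.array(c['mount'])
        return K,T[:3,:3],T[:3,3]
    return K,Rm(c['orientation']),np.array(c['position'])
def at_z(P,u,v,z):
    K,r,p=P; d=r@np.array([(u-K[0,2])/K[0,0],-(v-K[1,2])/K[1,1],-1]); return p+d*(z-p[2])/d[2]
def cloud(P,D):
    K,r,p=P; v,u=np.mgrid[:D.shape[0],:D.shape[1]]
    c=np.stack([(u-K[0,2])/K[0,0]*D,-(v-K[1,2])/K[1,1]*D,-D],-1); return c@r.T+p
def proj(P,X):
    K,r,p=P; c=(np.array(X)-p)@r; return np.array([K[0,0]*c[0]/-c[2]+K[0,2],K[1,1]*-c[1]/-c[2]+K[1,2]])
E
python3 - <<'E'
from h import *
print(env.get_obs())
for n in ('top','side'):
    print(env.calibration(n))
    im,D=env.read_camera(n); cv2.imwrite(f'pics/{n}0.png',im[:,:,::-1]); P=pose(n)
    C=cloud(P,D)
    for q in ('turret','fixture','big_bushing','pointer_tip','big_tab','spare_bushing','chuck_key','bit_block','spool','glue','cup'):
        for r in env.cut_out(n,q)[:2]:
            m=r['region']&(D>0); print(n,q,round(r['conf'],2),np.round(r['uv'],0),m.sum(),np.round(np.median(C[m],0),3) if m.any() else '')
E
```

```text
{'time_s': 0.0, 'qpos': array([-70.64037954,  18.43955184,  -4.01465978,  83.17616815,
         1.29410444,  78.54004987,  -3.26069223]), 'joint_velocities': array([-0.13445654,  0.02468757, -0.02537741,  0.0336842 , -0.0627982 ,
        0.06624467, -0.08473756]), 'effort': array([-1.22933570e-04, -4.91300440e+01, -4.03965265e-01, -3.12520838e+01,
       -6.39312551e-02,  4.39739751e-02,  2.06351515e-04]), 'tool_pos': array([0.20668274, 0.6156897 , 0.2294447 ]), 'tool_rot': array([-1.79889421e+02,  5.18175695e-03,  1.61448464e+02]), 'force': array([ 0.12985097,  0.15529401, -0.0236764 ]), 'wrist_torque': array([ 0.06095165, -0.03779069, -0.04207106]), 'grip_width': 0.08652386460310492}
{'intrinsics': array([[423.69591837,   0.        , 263.06317572],
       [  0.        , 423.69591837, 189.02115486],
       [  0.        ,   0.        ,   1.        ]]), 'position': array([ 0.35997804, -0.00547821,  1.28676235]), 'orientation': array([  8.41151484,  -1.01222405, -91.63921611])}
top turret 0.62 [286. 184.] 2365 [ 0.565 -0.091  0.064]
top turret 0.3 [285. 178.] 2427 [ 0.564 -0.09   0.064
[... 1230 characters left out ...]
0.577 0.074 0.033]
side big_bushing 0.94 [271. 195.] 1393 [ 0.559 -0.092  0.065]
side big_bushing 0.55 [298. 231.] 349 [ 0.523 -0.275  0.046]
side pointer_tip 0.97 [272. 201.] 3197 [ 0.549 -0.117  0.019]
side pointer_tip 0.68 [253. 190.] 134 [ 0.498 -0.046  0.084]
side big_tab 0.72 [270. 189.] 1411 [ 0.562 -0.09   0.065]
side spare_bushing 0.51 [235. 190.] 26 [0.493 0.031 0.025]
side chuck_key 0.63 [256. 222.] 84 [ 0.44  -0.149  0.019]
side bit_block 0.64 [243. 171.] 359 [0.579 0.071 0.033]
side spool 0.77 [296. 231.] 320 [ 0.52  -0.276  0.055]
side glue 0.52 [165. 134.] 319 [0.465 0.425 0.065]
side cup 0.73 [196. 108.] 341 [0.65  0.452 0.062]
side cup 0.48 [234. 190.] 18 [0.493 0.028 0.024]
```

```bash
python3 -c "
import cv2,numpy as np
a=cv2.imread('pics/top0.png');b=cv2.imread('pics/side0.png');cv2.imwrite('pics/both.png',cv2.resize(np.hstack([a,b]),(800,300)))"
```

```text
(no output)
```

View pics/top0.png

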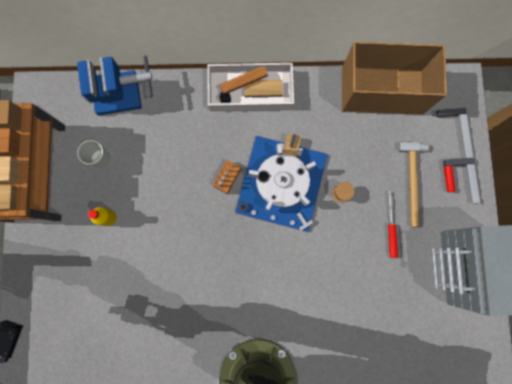

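The top view shows the turret at about (284,180), the strip and pointer at about (292,145), and a big dark hole near (264,177). I'll enlarge it and fit the axis from the depth.

```bash
cat >> h.py <<'E'
from scipy.optimize import minimize
def ortho(names,z=0.064,c=(0.563,-0.091),s=0.0005,n=300):
    """rectified plane view: col grows with -y, row with -x"""
    out=[]
    for nme in names:
        im,D=env.read_camera(nme); P=pose(nme)
        src=np.float32([proj(P,[c[0]+a,c[1]+b,z]) for a,b in ((.1,.1),(.1,-.1),(-.1,-.1),(-.1,.1))])
        k=.1/s; dst=np.float32([[n-k,n-k],[n+k,n-k],[n+k,n+k],[n-k,n+k]])
        out.append(cv2.warpPerspective(im,cv2.getPerspectiveTransform(src,dst),(2*n,2*n),flags=cv2.INTER_CUBIC))
    return out
E
python3 - <<'E'
from h import *
im,D=env.read_camera('top');P=pose('top');C=cloud(P,D)
m=(np.abs(C[...,:2]-[0.563,-0.091]).max(-1)<0.15)
for lo,hi in ((.055,.07),(.076,.088),(.09,.105)):
    k=m&(C[...,2]>lo)&(C[...,2]<hi); print(lo,k.sum(),np.round(np.median(C[k],0),4),np.round(C[k].min(0),4),np.round(C[k].max(0),4))
    if lo<.07:
        pts=C[k][:,:2].astype(np.float32); print(cv2.minEnclosingCircle(pts))
    if hi==.105:
        n,l,st,ce=cv2.connectedComponentsWithStats(k.astype(np.uint8))
        print([ (np.round(C[l==i].mean(0),3),(l==i).sum()) for i in range(1,n)])
k=m&(C[...,2]>.008)&(C[...,2]<.016); print('base',cv2.minAreaRect(C[k][:,:2].astype(np.float32)))
a,=ortho(['top']); b,=ortho(['side'])
cv2.imwrite('pics/ortho0.png',np.hstack([cv2.resize(a,(400,400)),cv2.resize(b,(400,400))])[:,:,::-1])
E
```

```text
0.055 1945 [ 0.5638 -0.0906  0.0632] [ 0.4787 -0.1841  0.0554] [0.6551 0.0574 0.07  ]
((0.5758544206619263, -0.06147241219878197), 0.12544523179531097)
0.076 159 [ 0.5657 -0.0904  0.0782] [ 0.4792 -0.1812  0.076 ] [0.6621 0.0047 0.0877]
0.09 181 [ 0.5819 -0.083   0.0986] [ 0.4777 -0.183   0.0912] [0.6657 0.0045 0.1046]
[(array([ 0.652, -0.082,  0.098]), np.int64(33)), (array([ 0.601, -0.17 ,  0.098]), np.int64(38)), (array([ 0.582, -0.007,  0.098]), np.int64(37)), (array([ 0.501, -0.15 ,  0.099]), np.int64(38)), (array([ 0.49 , -0.048,  0.099]), np.int64(35))]
base ((0.5683287978172302, -0.08037400245666504), (0.25226688385009766, 0.24983026087284088), 73.5328140258789)
```

View pics/ortho0.png

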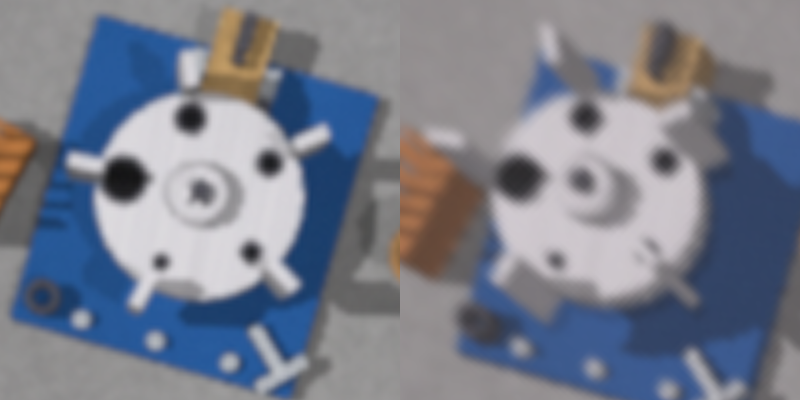

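```bash
cat >> h.py <<'E'
AX=np.array([0.5652,-0.0914])
def rows(targets):
    "targets: (x,y,z,yaw of tool x deg) -> rows in present tool frame"
    o=env.get_obs(); r=Rm(o['tool_rot']); y0=o['tool_rot'][2]
    for t in targets:
        d=r.T@(np.array(t[:3])-o['tool_pos']); a=-((t[3]-y0+180)%360-180)
        print([list(np.round(d,3).tolist()),round(float(np.radians(a)),2)])
def arc(phi,rad,z): return (AX[0]+rad*np.cos(np.radians(phi)),AX[1]+rad*np.sin(np.radians(phi)),z,phi+90)
E
python3 - <<'E'
from h import *
im,D=env.read_camera('top');P=pose('top');C=cloud(P,D)
hsv=cv2.cvtColor(im,cv2.COLOR_RGB2HSV)
# base-plate outline: blue at z=12mm
d=np.linalg.norm(C[...,:2]-AX,axis=-1)
bl=(cv2.inRange(hsv,(100,120,40),(125,255,255))>0)&(d<.19)
X=np.array([at_z(P,u,v,.012)[:2] for v,u in np.argwhere(bl)],np.float32); print('base',cv2.minAreaRect(X))
wd=(cv2.inRange(hsv,(10,80,80),(28,255,255))>0)&(d<.16)&(C[...,0]>AX[0]+.04)&(abs(C[...,1]-AX[1])<.08)
X=np.array([at_z(P,u,v,.036)[:2] for v,u in np.argwhere(wd)],np.float32); print('wood',len(X),X.mean(0),cv2.minAreaRect(X))
v=X.mean(0)-AX; print('strip dir',np.degrees(np.arctan2(v[1],v[0])))
# tabs phase fit
k=(C[...,2]>.09)&(C[...,2]<.106)&(d<.12); q=C[k][:,:2]-AX; a=np.arctan2(q[:,1],q[:,0]); print('tab phase mod72',np.degrees(np.angle(np.exp(5j*a).mean()))/5, d[k].mean())
rows([arc(112,.088,.231),arc(112,.088,.085)])
E
```

```text
base ((0.5662738680839539, -0.08972668647766113), (0.22852009534835815, 0.24588315188884735), 73.68695831298828)
wood 231 [ 0.67612725 -0.12277824] ((0.6781933903694153, -0.12335383892059326), (0.04276282712817192, 0.062117647379636765), 74.1658706665039)
strip dir -15.794733500658836
tab phase mod72 6.324909122121237 0.08651629916360427
[[-0.508, -0.49, -0.0], -0.71]
[[-0.508, -0.49, 0.146], -0.71]
```

Call:
{"op": "move_arm", "data": {
  "steps": [
    [[-0.508, -0.49, 0], -0.71],
    [[-0.508, -0.49, 0], -0.71],
    [[-0.508, -0.49, 0], -0.71],
    [[-0.508, -0.49, 0], -0.71],
    [[-0.508, -0.49, 0], -0.71],
    [[-0.508, -0.49, 0], -0.71],
    [[-0.508, -0.49, 0], -0.71],
    [[-0.508, -0.49, 0], -0.71],
    [[-0.508, -0.49, 0], -0.71],
    [[-0.508, -0.49, 0], -0.71],
    [[-0.508, -0.49, 0], -0.71],
    [[-0.508, -0.49, 0], -0.71],
    [[-0.508, -0.49, 0], -0.71],
    [[-0.508, -0.49, 0], -0.71],
    [[-0.508, -0.49, 0], -0.71],
    [[-0.508, -0.49, 0], -0.71],
    [[-0.508, -0.49, 0], -0.71],
    [[-0.508, -0.49, 0], -0.71]
  ],
  "hand": 1,
  "squeeze": 10
}}

```text
time_s: 3.65
tool_pos: [0.5325, -0.0097, 0.2306]
tool_rot: [180.0, 0.0, -157.9]
force: [0.1, 0.0, -0.6]
grip_width: 0.0006
```

```bash
python3 - <<'E'
from h import *
o=env.get_obs();print(o['time_s'],o['tool_pos'],o['tool_rot'],o['qpos'],o['grip_width'])
a,=ortho(['side']); im,D=env.read_camera('wrist')
cv2.imwrite('pics/hover.png',np.hstack([cv2.resize(a,(400,400)),cv2.resize(im,(400,400))])[:,:,::-1])
rows([arc(112,.088,.085)])
E
```

```text
3.65 [ 0.53251003 -0.00973025  0.23060119] [ 1.79995878e+02  9.76961714e-03 -1.57851351e+02] [-28.16255327   3.81665411  27.741749   100.76259091  -1.83875973
  75.85781263 112.12464132] 0.0006350916910111498
[[0.0, 0.0, 0.146], 0.0]
```

View pics/hover.png

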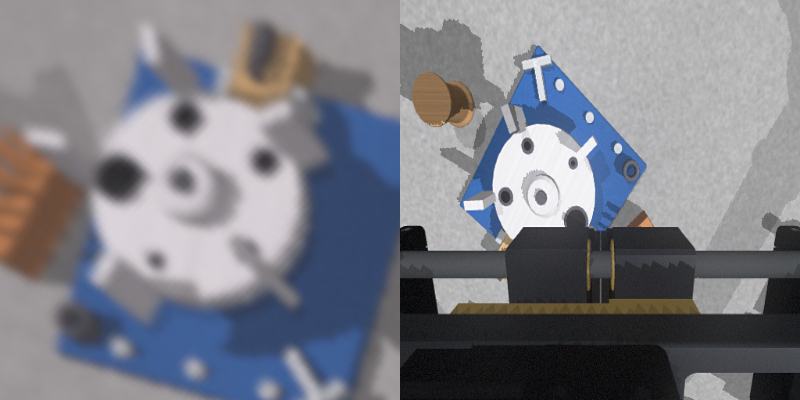

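Wrist view: the fingers are shut and the turret is ahead, with the big hole near (575,215) and the tabs clear of the fingertip. I'll descend behind the big tab next.

Call:
{"op": "move_arm", "data": {
  "steps": [
    [[0, 0, 0.04], 0],
    [[0, 0, 0.08], 0],
    [[0, 0, 0.12], 0],
    [[0, 0, 0.146], 0],
    [[0, 0, 0.146], 0],
    [[0, 0, 0.146], 0]
  ]
}}

```text
time_s: 4.5
tool_pos: [0.5335, -0.01, 0.0857]
tool_rot: [-180.0, 0.1, -157.9]
force: [0.6, -0.3, 1.1]
grip_width: 0.0005
```

```bash
python3 - <<'E'
from h import *
o=env.get_obs();print(o['time_s'],o['tool_pos'],o['tool_rot'],o['force'])
rows([arc(p,.088,.085) for p in range(108,36,-4)])
E
```

```text
4.5 [ 0.5334703  -0.0099928   0.08573505] [-1.79968991e+02  9.55402063e-02 -1.57878159e+02] [ 0.62712336 -0.25947368  1.08472567]
[[-0.005, 0.0, 0.001], 0.07]
[[-0.011, -0.0, 0.001], 0.14]
[[-0.017, -0.001, 0.001], 0.21]
[[-0.023, -0.003, 0.001], 0.28]
[[-0.029, -0.005, 0.001], 0.35]
[[-0.035, -0.007, 0.001], 0.42]
[[-0.04, -0.01, 0.001], 0.49]
[[-0.046, -0.013, 0.001], 0.56]
[[-0.051, -0.016, 0.001], 0.63]
[[-0.055, -0.02, 0.001], 0.7]
[[-0.06, -0.024, 0.001], 0.77]
[[-0.064, -0.029, 0.001], 0.84]
[[-0.068, -0.033, 0.001], 0.91]
[[-0.072, -0.038, 0.001], 0.98]
[[-0.075, -0.044, 0.001], 1.05]
[[-0.078, -0.049, 0.001], 1.12]
[[-0.08, -0.055, 0.001], 1.19]
[[-0.082, -0.06, 0.001], 1.26]
```

Call:
{"op": "move_arm", "data": {
  "steps": [
    [[-0.005, 0, 0], 0.07],
    [[-0.011, 0, 0], 0.14],
    [[-0.017, -0.001, 0], 0.21],
    [[-0.023, -0.003, 0], 0.28],
    [[-0.029, -0.005, 0], 0.35],
    [[-0.035, -0.007, 0], 0.42],
    [[-0.04, -0.01, 0], 0.49],
    [[-0.046, -0.013, 0], 0.56],
    [[-0.051, -0.016, 0], 0.63],
    [[-0.055, -0.02, 0], 0.7],
    [[-0.06, -0.024, 0], 0.77],
    [[-0.064, -0.029, 0], 0.84],
    [[-0.068, -0.033, 0], 0.91],
    [[-0.072, -0.038, 0], 0.98],
    [[-0.075, -0.044, 0], 1.05],
    [[-0.078, -0.049, 0], 1.12],
    [[-0.08, -0.055, 0], 1.19],
    [[-0.082, -0.06, 0], 1.26]
  ]
}}

```text
time_s: 6.75
tool_pos: [0.6326, -0.033, 0.0865]
tool_rot: [179.8, 0.0, 129.9]
force: [0.6, 2.6, 0.4]
grip_width: 0.0002
```

```bash
cat >> h.py <<'E'
def phase(name='top'):
    im,D=env.read_camera(name);C=cloud(pose(name),D);d=np.linalg.norm(C[...,:2]-AX,axis=-1)
    k=((C[...,2]>.09)&(C[...,2]<.106)&(d<.105)&(d>.07)).astype(np.uint8)
    n,l,st,ce=cv2.connectedComponentsWithStats(k)
    for i in range(1,n):
        if (l==i).sum()>8:
            q=C[l==i][:,:2].mean(0)-AX; print(name,'blob',(l==i).sum(),np.round(np.degrees(np.arctan2(q[1],q[0])),1),np.hypot(*q).round(3))
    return im
E
python3 - <<'E'
from h import *
o=env.get_obs();print(o['time_s'],o['tool_pos'],o['tool_rot'],o['force'])
q=o['tool_pos'][:2]-AX;print('finger phi',np.degrees(np.arctan2(q[1],q[0])),np.hypot(*q))
phase('top');phase('side')
rows([arc(p,.088,.085) for p in range(36,-2,-4)])
E
```

```text
6.75 [ 0.63262359 -0.03302598  0.08652071] [1.79781632e+02 8.64766050e-03 1.29888070e+02] [0.63148443 2.55657436 0.35326745]
finger phi 40.88536900883134 0.08918221305883216
top blob 36 -43.0 0.086
top blob 38 -115.4 0.087
top blob 35 173.0 0.087
side blob 25 100.5 0.088
side blob 30 -42.4 0.084
side blob 26 170.5 0.087
side blob 27 -117.0 0.085
[[-0.007, -0.001, 0.001], 0.07]
[[-0.013, -0.001, 0.001], 0.14]
[[-0.019, -0.003, 0.001], 0.21]
[[-0.025, -0.004, 0.001], 0.28]
[[-0.031, -0.006, 0.001], 0.35]
[[-0.036, -0.008, 0.001], 0.42]
[[-0.042, -0.011, 0.001], 0.49]
[[-0.047, -0.014, 0.001], 0.56]
[[-0.052, -0.017, 0.001], 0.63]
[[-0.057, -0.021, 0.001], 0.7]
```

The turret is following: the big tab is near 29° with the finger at 41°. I'll continue to about 0° and then measure.

Call:
{"op": "move_arm", "data": {
  "steps": [
    [[-0.006, 0, 0], 0.07],
    [[-0.013, -0.001, 0], 0.14],
    [[-0.019, -0.003, 0], 0.21],
    [[-0.025, -0.004, 0], 0.28],
    [[-0.031, -0.006, 0], 0.35],
    [[-0.036, -0.008, 0], 0.42],
    [[-0.042, -0.011, 0], 0.49],
    [[-0.047, -0.014, 0], 0.56],
    [[-0.052, -0.017, 0], 0.63],
    [[-0.057, -0.021, 0], 0.7],
    [[-0.057, -0.021, 0], 0.7],
    [[-0.057, -0.021, 0], 0.7]
  ]
}}

```text
time_s: 8.35
tool_pos: [0.652, -0.0917, 0.0852]
tool_rot: [179.9, 0.0, 89.9]
force: [0.4, -0.4, -0.7]
grip_width: 0.001
```

```bash
python3 - <<'E'
from h import *
o=env.get_obs();print(o['time_s'],o['tool_pos'],o['tool_rot'],o['force'])
q=o['tool_pos'][:2]-AX;f=np.degrees(np.arctan2(q[1],q[0]));print('finger phi',f,np.hypot(*q))
phase('top');phase('side')
rows([arc(f-p,.089,.086) for p in range(1,10,1)])
E
```

```text
8.35 [ 0.65198321 -0.09173319  0.08516286] [1.79938361e+02 6.22694476e-03 8.99467745e+01] [ 0.4281916  -0.40011169 -0.66601138]
finger phi -0.21997588387028744 0.08678385239447577
top blob 36 -86.7 0.087
top blob 37 -159.1 0.087
side blob 48 -9.9 0.083
side blob 26 128.4 0.09
side blob 26 -87.3 0.084
side blob 25 -160.3 0.086
[[-0.002, 0.002, -0.001], 0.02]
[[-0.003, 0.002, -0.001], 0.04]
[[-0.005, 0.002, -0.001], 0.05]
[[-0.006, 0.002, -0.001], 0.07]
[[-0.008, 0.002, -0.001], 0.09]
[[-0.009, 0.002, -0.001], 0.11]
[[-0.011, 0.002, -0.001], 0.12]
[[-0.012, 0.001, -0.001], 0.14]
[[-0.014, 0.001, -0.001], 0.16]
```

The big tab is now near -14.9° and the pointer direction is about -16°, well inside tolerance. I'll back off, lift clear and look without occlusion.

Call:
{"op": "move_arm", "data": {
  "steps": [
    [[0.01, 0, 0], 0],
    [[0.02, 0, 0], 0],
    [[0.02, 0, -0.05], 0],
    [[0.02, 0, -0.1], 0],
    [[0.02, 0, -0.15], 0],
    [[0.07, 0, -0.17], 0],
    [[0.12, 0, -0.17], 0],
    [[0.17, 0, -0.17], 0],
    [[0.22, 0, -0.17], 0],
    [[0.27, 0, -0.17], 0],
    [[0.3, 0, -0.17], 0],
    [[0.3, 0, -0.17], 0],
    [[0.3, 0, -0.17], 0]
  ]
}}

```text
time_s: 10.07
tool_pos: [0.6524, 0.2072, 0.2545]
tool_rot: [180.0, 0.1, 89.8]
force: [-0.0, -0.3, -1.1]
grip_width: 0.0007
```

```bash
python3 - <<'E'
from h import *
o=env.get_obs();print(o['time_s'],o['tool_pos'],o['force'])
im=phase('top');phase('side')
P=pose('top');D=env.read_camera('top')[1];C=cloud(P,D);d=np.linalg.norm(C[...,:2]-AX,axis=-1)
k=(C[...,2]>.09)&(C[...,2]<.106)&(d<.105)&(d>.07); q=C[k][:,:2]-AX; a=np.arctan2(q[:,1],q[:,0]); print('phase',np.degrees(np.angle(np.exp(5j*a).mean()))/5)
# pointer: dark pixels on the strip
g=cv2.cvtColor(im,cv2.COLOR_RGB2GRAY); q=C[...,:2]-AX; an=np.degrees(np.arctan2(q[...,1],q[...,0]))
for q in ('spare_bushing','chuck_key','bit_block','spool'):
    for r in env.cut_out('top',q)[:2]:
        m=r['region']&(D>0); print(q,round(r['conf'],2),np.round(np.median(C[m],0),3))
a,=ortho(['top']); b,=ortho(['top'],z=.048)
cv2.line(b,(300,300),tuple(int(x) for x in (300-300*np.sin(np.radians(-16.1)),300-300*np.cos(np.radians(-16.1)))),(255,0,0),1)
cv2.imwrite('pics/end.png',np.hstack([cv2.resize(a,(400,400)),cv2.resize(b,(400,400))])[:,:,::-1])
E
```

```text
10.075 [0.65242586 0.20721122 0.25454832] [-0.00766777 -0.26327084 -1.11978402]
top blob 34 -14.9 0.086
top blob 37 57.6 0.086
top blob 36 -86.9 0.087
top blob 34 129.2 0.087
top blob 37 -159.0 0.087
side blob 19 58.6 0.088
side blob 27 -13.1 0.086
side blob 24 128.6 0.089
side blob 30 -87.2 0.084
side blob 28 -160.4 0.088
phase -14.827736906133335
spare_bushing 0.47 [0.5   0.025 0.024]
chuck_key 0.73 [ 0.562 -0.09   0.015]
chuck_key 0.54 [ 0.441 -0.152  0.021]
bit_block 0.82 [0.585 0.074 0.034]
spool 0.84 [ 0.526 -0.27   0.059]
```

View pics/end.png

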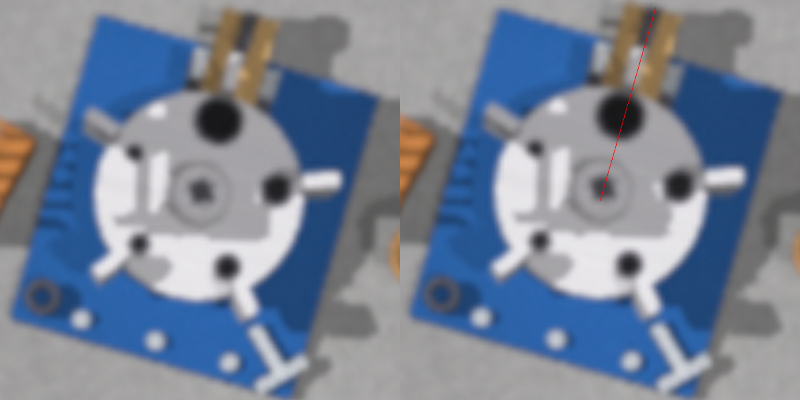

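The big hole at (218,121) sits under the strip and pointer, perhaps 1-3° short. I'll take one more precise check from the hole centroids before deciding on a nudge.

```bash
python3 - <<'E'
from h import *
a,=ortho(['top']); g=cv2.cvtColor(a,cv2.COLOR_RGB2GRAY)
yy,xx=np.mgrid[:600,:600]; X=np.stack([.563-(yy-300)*.0005,-.091-(xx-300)*.0005],-1)
r=np.linalg.norm(X-AX,axis=-1); th=np.degrees(np.arctan2(X[...,1]-AX[1],X[...,0]-AX[0]))
c=[]
for i in range(5):
    t0=-14.8+72*i; m=(abs(r-.058)<.02)&(abs((th-t0+180)%360-180)<(19 if i==0 else 14))&(g<75)
    n,l,st,ce=cv2.connectedComponentsWithStats(m.astype(np.uint8)); j=1+st[1:,4].argmax()
    c.append(X[l==j].mean(0)); q=c[-1]-AX; print(i,st[j,4],np.degrees(np.arctan2(q[1],q[0]))-72*i,np.hypot(*q))
cc=np.array(c); print('axis from holes',cc.mean(0)); q=(cc-cc.mean(0)); print('phase',np.degrees(np.angle(sum((q[:,0]+1j*q[:,1])*np.exp(-2j*np.pi*np.arange(5)/5)))))
# base plate direction via edge, and pointer dark on strip at z=.048
b,=ortho(['top'],z=.048); hs=cv2.cvtColor(b,cv2.COLOR_RGB2HSV)
m=(r>.106)&(r<.14)&(abs(th+16)<7)&(hs[...,2]<85); print('pointer dir',m.sum(),np.degrees(np.arctan2(*(X[m].mean(0)-cc.mean(0))[::-1])))
E
```

```text
0 3247 -13.266856167417927 0.059600200954625246
1 108 -16.384784775617568 0.05968576280876745
2 173 -16.833073657568548 0.05782459205062996
3 448 -375.4090367182432 0.05619992978847089
4 1003 -371.69054705086603 0.05729851206719015
axis from holes [ 0.56729406 -0.09041168]
phase -14.72045488676513
pointer dir 595 -15.945321575632645
```

```bash
python3 -c "
from cell import env
o=env.get_obs();print(abs(o['joint_velocities']).max());print(env.sign_off())"
```

```text
0.1692145806540303
the job is handed in; nothing more can be done
None
```

I turned the turret about 93° clockwise by pushing only the big bushing's tab with the closed fingertips. Then I backed off, lifted the hand clear and handed the job in at about 10 s; it reported no verdict.

**Alignment:** The largest bushing is at -14.8° from the tab fit and -14.7° from the hole centroids. The pointer is at about -16°, so the error is about 1.2°, or 1.2 mm at the bushing, against the 6 mm limit.

**Disagreement between checks:** The big hole's own centroid alone read -13.3°, which would put the error at about 2.7 mm, still inside the limit. The side camera's reading of that tab was -13.1°, about 3 mm.

**Loose things:** The bit block, spool and chuck key measured within about 3 mm of their starting places. The spare bushing measured 8 mm off, from a low-confidence detection, but it looks unmoved in the picture. I did not re-measure the glue, cup, screwdriver or hammer; the arm kept clear of them.

**Turret seating:** I did not measure any lift directly. The tab tops still showed at their normal height, and the readings at the end of each move were all under 3 N.

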